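# Mount the tube block on the bench shaker and shift it into third

### The job

Set the loose aluminium tube block into the fenced nest on the shaker's deck, sitting flat, with its low foot towards the lever housing so that the locking tongue can slide over the foot. Then take the ball-topped lever through the stepped gate from the load end to the third and last notch at the far right, letting it rest for about half a second in the first notch (right) and the second notch (left) on the way, and leave it there. Do not push the tip box, the timer or the petri dishes about.

Things in the scene. Friction and masses are not known exactly. Their poses are not given: they have to be found in the camera images.
- shaker: Bench shaker, fixed, 160 (x) x 226 (y) x 116 mm. Origin on the worktop; x axis points away from the operator, y to his left, z up. Left: low deck with the nest. Right (local x -75 to 75, y -118 to -34 mm): lever housing, top at z 112 mm, with a 4 mm steel gate plate on it (top z 116 mm). Local mm are used below.
- gate (a point): Middle of the zigzag slot (15 mm wide) in the gate plate, shaker local (0, -76, 116) mm. Left column at local y -64, right column at y -88. At the plate the load end is at local x -36 and the side steps at x -12, 12 and 36. Path: load (left), forward, right = first notch, forward, left = second, forward, right = third. One, two and three black pits mark the notches.
- nest (a point): Centre of the nest floor, shaker local (0, 45, 54) mm: the origin of a seated block comes here. The guides round it are 7 mm thick and 10.5 mm high over the floor, leave 2.5 mm of play beside the block and 3 mm at its ends, flare outwards by 3.5 mm above 4.5 mm, and are open beside the block's middle (local y 14 to 54 mm), where fingers may reach down to the floor.
- nest_foot (a point): Point on the shaker at local (0, -9, 64) mm where the middle of the foot's top face comes to lie when the block is seated the right way.
- block: Loose aluminium tube block, about 0.5 kg. Tall body 54 (x) x 84 (y) x 48 mm with 3 x 5 round wells in its top; a low foot 24 mm long, 54 mm wide, 10 mm high sticks out of its -y end. Origin under the middle of the tall body. Seated rightly its axes are parallel to the shaker's, foot towards the shaker's -y. Grasp the tall body across its 54 mm (local x) from above.
- block_foot (a point): Middle of the top face of the block's foot, at block local (0, -54, 10) mm.
- knob (a point): Centre of the black ball (34 mm diameter) on the lever's 9 mm steel stem. The lever swings about an axis parallel to the shaker's y at local x 0, z 39 mm, 130 mm from the ball; the whole axis slides sideways. Ball in the shaker frame: x = 130 mm * sin(lever - 0.4475), y = -64 mm - selector, z = 39 mm + 130 mm * cos(lever - 0.4475).
- lever (a joint): Swing of the lever in rad: 0 at the load end (leaning 0.4475 rad from upright towards the operator), growing as it goes away from him. First step at about 0.29, second at 0.61, third at 0.895, each with 0.03 to 0.04 of play. It moves at about 2 N at the ball and stays where it is left.
- selector (a joint): Sideways shift of the lever in m: 0 in the left column (ball at shaker local y = -64 mm), 0.024 in the right column (y = -88 mm), about 0.003 of play. Moves at about 2 N, stays where it is left.
- tongue (a joint): Travel of the steel locking tongue (28 mm wide, 7 mm thick, underside at z 66 mm) out of the lever housing towards the nest, in m. Geared to the lever: 0.0268 m per rad. At 0 its tip is 5 mm short of a seated foot, at the third notch it covers 19 mm of the foot.
- tip_box: Pipette tip box with yellow base and clear lid, 68 x 118 x 76 mm, loose; origin under its centre. Leave alone.
- timer: White lab timer with three keys, 66 x 58 x 20 mm, loose; origin under its centre. Leave alone.
- petri_0: Lower one of two stacked petri dishes, 62 mm across, 16 mm high; origin under its centre. Leave alone.

How it is judged:
On the way, in this order (a step that is already met when the one before it is completed fails the run):
1. the block stands in the nest the right way round, flat and let go, with the lever still in the load leg (distance between block_foot and nest_foot below 0.007 m and distance between block and nest below 0.007 m and angle between block's own z axis and vertical below 0.04 rad and contact force between the fingers and block below 0.1 N and value of joint lever below 0.2 rad), for 0.2 s.
2. the lever rests in the first notch (right) (value of joint selector above 0.017 m and value of joint lever between 0.2 and 0.4 rad), for 0.3 s.
3. the lever rests in the second notch (left) (value of joint selector below 0.007 m and value of joint lever between 0.5 and 0.72 rad), for 0.3 s.
At the end, for the whole second after the job is handed in: The lever stands in the third notch (lever over 0.82 rad, selector over 17 mm to the right), and the block still sits flat in the nest (tilt under 0.04 rad), its body and its foot within 7 mm of their places, so the foot is under the tongue; all at rest (value of joint selector above 0.017 m and value of joint lever above 0.82 rad and distance between block_foot and nest_foot below 0.007 m and distance between block and nest below 0.007 m and angle between block's own z axis and vertical below 0.04 rad and linear speed of block below 0.01 m/s and velocity of joint lever below 0.02 rad/s); the robot touches nothing.
It fails at once if the tip box is pushed more than 30 mm (distance of tip_box from where it was at the start of the episode above 0.03 m).
It fails at once if the timer is pushed more than 30 mm (distance of timer from where it was at the start of the episode above 0.03 m).
It fails at once if the petri dishes are pushed more than 30 mm (distance of petri_0 from where it was at the start of the episode above 0.03 m).
It also fails if it takes over 58 s, if anything falls off the work surface, if the arm or the gripper's body presses on something with over 40 N, if the wrist force passes 120 N, or if a joint passes its speed limit or range.

### The arm

A 6-joint arm with a two-finger parallel gripper is mounted at the origin on a cart in front of the work surface, level with it; the furniture and walls round the work are solid. World frame = base frame: x ahead of the robot, y to its left, z up, the work surface at z = 0. Lengths are in m, angles in rad, forces in N, time in s.
With the tool pointing down it reaches from about 0.375 to 0.9 m from the base axis. Payload 3.1 kg.
Tool frame: the origin (TCP) lies between the finger pads; the fingertips stand 17 mm ahead of it and the grasp point (between the pads) lies 2 mm behind it (robot.nose_length is the distance from the TCP to the fingertips, in m); z points along the fingers, y is the line along which they close (so a half turn about z gives the same grasp; the last joint's range is limited). The gripper opens to 87 mm and grips with 3 to 60 N. Pads are 19 mm wide; open, the fingers measure 117 mm over their backs; the gripper's body (75 mm by 190 mm) begins 51 mm behind the grasp point.
Start: joints at [-1.399, 0.527, 1.433, -0, 1.181, -0.178], TCP at [0.215, -0.587, 0.24] pointing down, gripper open.
Joint ranges: [-3.08, 3.08], [-0.75, 2.2], [0.22, 2.44], [-1.43, 4.57], [0, 2.65], [-2.85, 2.85]. Speed limits (rad/s): [2.79, 2.79, 3.14, 3.14, 3.14, 3.14].

### API

Orientations are given as a unit quaternion [x, y, z, w].
In Python, from rig import robot, cams gives the robot as it stands.
- The arm moves only by the shell command python3 -m pendant 'ROWS' [FORCE]. ROWS is JSON, a list of rows, each an object with "jaw": the opening, from 0 (shut) to 1 (fully open); "linear": the shift along the tool's x, y, z in cm, a list of three; "twist": the turn about the tool's z in degrees. A call has 1 to 12 rows; each row shifts and turns the commanded pose from where the row before left it, along the tool's axes as they then stand; what a row does not reach is not made up. A row lasts 1/12 s, in which the tool goes at most 41.7 mm and 7.16 degrees, less where a joint would pass 70% of its speed; a pose out of reach is approached as far as the arm can. A call is refused whole if a number of a shift passes 4.17 or a number of a turn 7.16, either way. A call with a gripper value outside its range is refused whole. The fingers move at their own pace and stop on an object; FORCE is the grip in N (left out, the last holds). Time passes only in rows, so rows that do not move let the fingers close. It gives the time, the measured TCP pose, the force, the opening and the grip force at its end, in the units of the state.
- robot.get_obs(): the state, without advancing time (a new reading comes with each control period).
- cams.camera(name): name is "scene" or "top" or "wrist"; returns a dict with "color" (420x560x3 uint8, blue, green, red), "depth" (420x560 float32, m along the optical axis (not along the pixel's ray), 0 where there is no reading), "fov_y" (degrees; the focal length in pixels is half the picture's height over the tangent of half this angle, whatever the lens; pixels are square), "cx", "cy" (the principal point, pixels), "k1" (the pictures are not rectified: a ray, as slopes to the right and down, at radius r is drawn at 1 + k1 r^2 times it, then the intrinsics apply), "view" (4x4, takes a point from world to camera coordinates). Camera axes: x right, y down, z forward; pixel columns grow to the right and rows downward; lengths in m; the calibration is good to about 2 mm. A picture is of the moment at which its call begins.
- robot.hand_in(): hands the job in; it is judged then, once.
The state is a dict: "time": time; "q": joint angles; "joint_velocities": joint speeds; "joint_torque": joint torques, N m; "position": TCP position; "tool_rot": TCP orientation; "ft_force": force on the tool from outside, world axes, zero at the start; "moment": the same for the moment, N m; "grip_width": finger opening in m; "grip_force": force on a finger pad.
Only numpy, scipy, OpenCV 4.12 (cv2) and the standard library are available. Lean on these libraries where they do the work, as an engineer would, in place of code of your own. Each camera call takes 0.05 s, during which the arm holds its last target. There are 200 camera calls.

## Working session

There is one attempt and no reset: what is moved stays moved. The work goes in short steps, Python scripts to look and compute and a shell command to move; the robot and the scene stay as the last step left them, time stands still between calls to the robot, and variables do not carry over. Pictures are saved under pics/ and viewed, at most 10 in all, crops included, and the job is handed in when it is done.

```bash
mkdir -p pics
cat > h.py <<'E'
import numpy as np, cv2
from rig import robot, cams
def grab(n):
    c=cams.camera(n); f=210/np.tan(np.radians(c['fov_y'])/2)
    c['K']=np.array([[f,0,c['cx']],[0,f,c['cy']],[0,0,1]]); c['f']=f
    return c
def cloud(c):
    # world points for each pixel (depth along axis); distortion r->r(1+k1 r^2)
    v,u=np.mgrid[:420,:560].astype(float)
    pd=np.stack([u,v],-1).reshape(-1,1,2)
    d=np.array([c['k1'],0,0,0.])
    n=cv2.undistortPoints(pd,c['K'],d).reshape(420,560,2)
    z=c['depth']; P=np.dstack([n*z[...,None],z])
    V=c['view']; W=(P-V[:3,3])@V[:3,:3]
    W[z<=0]=np.nan
    return W
def proj(c,p):
    V=c['view']; q,_=cv2.projectPoints(np.array(p,float).reshape(-1,3),cv2.Rodrigues(V[:3,:3])[0],V[:3,3],c['K'],np.array([c['k1'],0,0,0.]))
    return q.reshape(-1,2)
E
python3 - <<'E'
from h import *
for n in ['scene','top']:
    c=grab(n); cv2.imwrite(f'pics/{n}0.png',c['color']); W=cloud(c); np.savez(f'{n}.npz',W=W,**{k:c[k] for k in ['color','view','K','k1']})
    print(n,c['k1'],c['view'].round(3).tolist())
print(robot.get_obs())
E
```

```text
scene 0.06525015058333393 [[-0.889, -0.457, 0.017, 0.474], [-0.301, 0.556, -0.775, 0.252], [0.345, -0.694, -0.632, 1.174], [0.0, 0.0, 0.0, 1.0]]
top -0.11927699377772338 [[0.007, -1.0, -0.014, 0.038], [-0.988, -0.005, -0.152, 0.534], [0.152, 0.015, -0.988, 1.305], [0.0, 0.0, 0.0, 1.0]]
{'time': 0.1, 'q': array([-1.39853223e+00,  5.28360721e-01,  1.43377802e+00, -2.19358395e-05,
        1.18141687e+00, -1.78515713e-01]), 'joint_velocities': array([-7.46153904e-04, -2.78993466e-03, -2.90157756e-03, -5.56619060e-04,
       -5.59505641e-05, -9.77587511e-04]), 'joint_torque': array([-2.27865612e-04, -4.40986526e+01, -1.77150947e+01,  6.34016516e-02,
        5.34131681e-02, -4.30856971e-05]), 'position': array([ 0.21467129, -0.58630102,  0.23867591]), 'tool_rot': array([ 9.84657376e-01,  1.74496100e-01, -7.07485796e-06, -9.81507512e-04]), 'ft_force': array([-0.48925465,  0.14718148,  0.03562437]), 'moment': array([-0.02330635,  0.04578607,  0.02485358]), 'grip_force': 0.0, 'grip_width': 0.08716994904196129}
```

View pics/scene0.png

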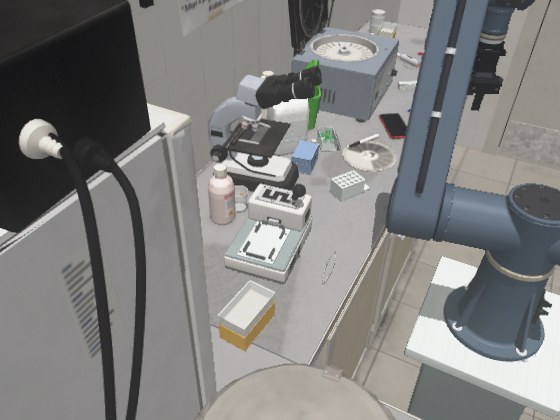

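View pics/top0.png

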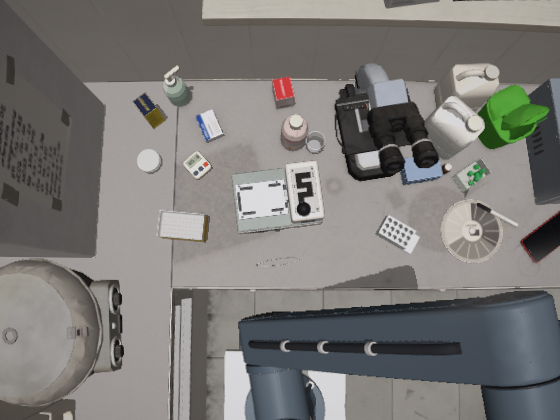

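Scene: the shaker is at top-view px (278,196), with its ball at (303,208). The block is at (398,233), the tip box at (183,225), the timer at (197,165) and the dishes at (149,160).

Run:
```python
from h import *
d=np.load('top.npz'); W=d['W']; print('f',d['K'][0,0])
def rect(m,name):
    p=W[m][:,:2].astype(np.float32); r=cv2.minAreaRect(p*1000); print(name,m.sum(),np.round(r[0],1),np.round(r[1],1),round(r[2],1), 'z',np.median(W[m][:,2]).round(4))
v,u=np.mgrid[:420,:560]
reg=(abs(u-398)<30)&(abs(v-233)<28)
z=W[...,2]
rect(reg&(z>.035)&(z<.06),'blocktop'); rect(reg&(z>.007)&(z<.02),'foot?')
b=reg&(z>.007)&(z<.06); rect(b,'all')
reg=(abs(u-278)<60)&(abs(v-196)<55)
rect(reg&(z>.1)&(z<.121),'housing'); rect(reg&(z>.03)&(z<.121),'shaker'); rect(reg&(z>.14)&(z<.185),'ball')
cr=cv2.resize(d['color'][140:290,210:450],None,fx=3.3,fy=3.3,interpolation=cv2.INTER_CUBIC); cv2.imwrite('pics/crop.png',cr)
for n,(uu,vv) in dict(box=(183,225),timer=(197,165)).items(): print(n,W[vv,uu])
```

```text
f 510.1984711766703
blocktop 537 [ 462.6 -290.7] [86.2 55.5] 59.4 z 0.047
foot? 238 [ 468.8 -307.3] [151.  135.9] 87.8 z 0.0118
all 907 [ 468.8 -307.3] [151.  135.9] 87.8 z 0.043
housing 1770 [560.1 -45.5] [150.4  84.5] 7.0 z 0.114
shaker 5366 [587.2  16.7] [238.4 253.2] 5.1 z 0.0562
ball 156 [505.7 -40.5] [31.5 31.7] 89.6 z 0.1704
box [0.47344993 0.26359019 0.08089681]
timer [0.64580652 0.24261781 0.01692387]
```

View pics/crop.png

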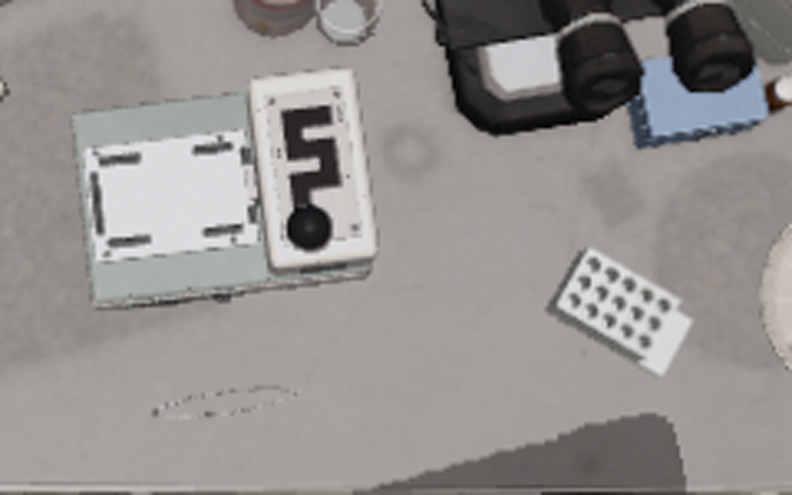

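The block's foot points lower right (crop px (665,345)), so its yaw is about −30.6°. The shaker's yaw is about +7°. I'll move above the block.

```bash
cat >> h.py <<'E'
from scipy.spatial.transform import Rotation as R
def to(p):
    o=robot.get_obs(); r=R.from_quat(o['tool_rot']); x=r.as_matrix()[:,0]
    print('t %.2f pos'%o['time'],o['position'].round(4),'xyaw %.2f'%np.degrees(np.arctan2(x[1],x[0])),'F',o['ft_force'].round(1),'w %.4f g %.1f'%(o['grip_width'],o['grip_force']),'q6 %.2f'%o['q'][5],
     'shift cm',(r.inv().apply(np.array(p)-o['position'])*100).round(2))
E
python3 -m pendant '[{"jaw":1,"linear":[3.27,-1.86,0],"twist":0},{"jaw":1,"linear":[3.27,-1.86,0],"twist":0},{"jaw":1,"linear":[3.27,-1.86,0],"twist":0},{"jaw":1,"linear":[3.27,-1.86,0],"twist":0},{"jaw":1,"linear":[3.27,-1.86,0],"twist":0},{"jaw":1,"linear":[3.27,-1.86,0],"twist":0},{"jaw":1,"linear":[3.27,-1.86,0],"twist":0},{"jaw":1,"linear":[3.27,-1.86,0],"twist":0},{"jaw":1,"linear":[3.27,-1.86,0],"twist":0},{"jaw":1,"linear":[3.27,-1.86,0],"twist":0}]'
python3 -m pendant '[{"jaw":1,"linear":[0,0,0],"twist":-6.55},{"jaw":1,"linear":[0,0,0],"twist":-6.55},{"jaw":1,"linear":[0,0,0],"twist":-6.55},{"jaw":1,"linear":[0,0,0],"twist":-6.55},{"jaw":1,"linear":[0,0,0],"twist":-6.55},{"jaw":1,"linear":[0,0,0],"twist":-6.55},{"jaw":1,"linear":[0,0,0],"twist":0},{"jaw":1,"linear":[0,0,0],"twist":0}]'
python3 - <<'E'
from h import *
to([.4575,-.2993,.03])
c=grab('wrist'); W=cloud(c); cv2.imwrite('pics/w1.png',c['color']); z=W[...,2]
m=(z>.04)&(z<.055)&(np.hypot(W[...,0]-.4626,W[...,1]+.2907)<.08)
p=W[m][:,:2].astype(np.float32)*1000; print(m.sum(),cv2.minAreaRect(p),np.nanmedian(z[m]))
m=(z>.006)&(z<.013)&(np.hypot(W[...,0]-.435,W[...,1]+.337)<.03); print(m.sum(),W[m].mean(0) if m.any() else 0)
E
```

```text
time: 0.93
position: [0.4587, -0.2981, 0.2393]
tool_rot: [0.985, 0.174, -0.0, -0.0]
ft_force: [0.0, 0.3, 0.7]
grip_width: 0.0871
grip_force: 0.0
time: 1.6
position: [0.4578, -0.2997, 0.2392]
tool_rot: [0.869, 0.494, -0.0, -0.0]
ft_force: [0.7, 0.3, 0.1]
grip_width: 0.0869
grip_force: 0.0
t 1.60 pos [ 0.4578 -0.2997  0.2392] xyaw 59.23 F [0.7 0.3 0.1] w 0.0869 g 0.0 q6 -0.25 shift cm [ 1.000e-02 -3.000e-02  2.092e+01]
3249 ((462.5749206542969, -293.07373046875), (83.91150665283203, 54.05397415161133), 59.65908432006836) 0.04867944402403796
418 [ 0.43175273 -0.34480219  0.01090699]
```

View pics/w1.png

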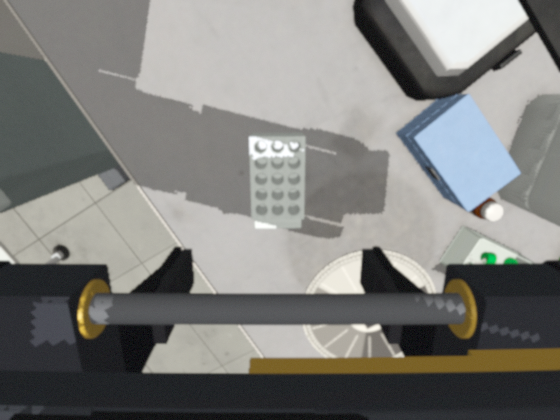

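The wrist view shows the body at px x 249–306, y 136–228, well centred, with its foot at (265,224). Descending and grasping.

```bash
python3 -m pendant '[{"jaw":1,"linear":[-0.2,0,3.5],"twist":-0.4},{"jaw":1,"linear":[0,0,3.5],"twist":0},{"jaw":1,"linear":[0,0,3.5],"twist":0},{"jaw":1,"linear":[0,0,3.5],"twist":0},{"jaw":1,"linear":[0,0,3.5],"twist":0},{"jaw":1,"linear":[0,0,2.0],"twist":0},{"jaw":1,"linear":[0,0,1.4],"twist":0},{"jaw":1,"linear":[0,0,0],"twist":0},{"jaw":0.5,"linear":[0,0,0],"twist":0},{"jaw":0.5,"linear":[0,0,0],"twist":0}]' 35
python3 -m pendant '[{"jaw":0.4,"linear":[0,0,0],"twist":0},{"jaw":0.4,"linear":[0,0,0],"twist":0},{"jaw":0.4,"linear":[0,0,0],"twist":0},{"jaw":0.4,"linear":[0,0,0],"twist":0},{"jaw":0.4,"linear":[0,0,0],"twist":0},{"jaw":0.4,"linear":[0,0,0],"twist":0}]' 35
python3 -c "
from h import *
to([.4575,-.3017,.03])"
```

```text
time: 2.48
position: [0.4575, -0.3021, 0.0313]
tool_rot: [0.867, 0.498, 0.0, 0.001]
ft_force: [-0.3, 0.2, -0.9]
grip_width: 0.0796
grip_force: 0.0
time: 2.98
position: [0.4572, -0.3018, 0.0313]
tool_rot: [0.867, 0.498, 0.0, 0.0]
ft_force: [-1.4, 0.1, 6.2]
grip_width: 0.0538
grip_force: 35.0
t 2.98 pos [ 0.4572 -0.3018  0.0313] xyaw 59.80 F [-1.4  0.1  6.2] w 0.0538 g 35.0 q6 -0.26 shift cm [0.02 0.02 0.13]
```

```bash
python3 -m pendant '[{"jaw":0.4,"linear":[0,0,-2],"twist":0},{"jaw":0.4,"linear":[0,0,-4],"twist":0},{"jaw":0.4,"linear":[0,0,-4],"twist":0},{"jaw":0.4,"linear":[0,0,-4],"twist":0},{"jaw":0.4,"linear":[0,0,-4],"twist":0},{"jaw":0.4,"linear":[0,0,-4],"twist":0},{"jaw":0.4,"linear":[0,0,-4],"twist":0},{"jaw":0.4,"linear":[0,0,-2],"twist":0},{"jaw":0.4,"linear":[0,0,0],"twist":0}]' 35
python3 -m pendant '[{"jaw":0.4,"linear":[2.0,-0.44,0],"twist":0},{"jaw":0.4,"linear":[3.87,-0.85,0],"twist":0},{"jaw":0.4,"linear":[3.87,-0.85,0],"twist":0},{"jaw":0.4,"linear":[3.87,-0.85,0],"twist":0},{"jaw":0.4,"linear":[3.87,-0.85,0],"twist":0},{"jaw":0.4,"linear":[3.87,-0.85,0],"twist":0},{"jaw":0.4,"linear":[3.87,-0.85,0],"twist":0},{"jaw":0.4,"linear":[3.87,-0.85,0],"twist":0},{"jaw":0.4,"linear":[1.9,-0.4,0],"twist":0}]' 35
python3 -m pendant '[{"jaw":0.4,"linear":[0,0,0],"twist":-6.2},{"jaw":0.4,"linear":[0,0,0],"twist":-6.2},{"jaw":0.4,"linear":[0,0,0],"twist":-6.2},{"jaw":0.4,"linear":[0,0,0],"twist":-6.2},{"jaw":0.4,"linear":[0,0,0],"twist":-6.2},{"jaw":0.4,"linear":[0,0,0],"twist":-6.2},{"jaw":0.4,"linear":[0,0,0],"twist":0},{"jaw":0.4,"linear":[0,0,0],"twist":0},{"jaw":0.4,"linear":[0,0,0],"twist":0}]' 35
python3 - <<'E'
from h import *
to([.545,.075,.2])
c=grab('wrist'); W=cloud(c); cv2.imwrite('pics/w2.png',c['color']); np.savez('w2.npz',W=W,**{k:c[k] for k in ['color','view','K','k1']})
E
```

```text
time: 3.73
position: [0.4586, -0.303, 0.315]
tool_rot: [0.867, 0.499, 0.001, 0.005]
ft_force: [0.5, 0.0, -6.8]
grip_width: 0.0539
grip_force: 35.0
time: 4.48
position: [0.5526, 0.0055, 0.3066]
tool_rot: [0.866, 0.5, -0.002, -0.004]
ft_force: [-0.4, -1.1, -6.0]
grip_width: 0.054
grip_force: 35.0
time: 5.23
position: [0.5532, 0.0006, 0.3086]
tool_rot: [0.664, 0.748, -0.001, -0.002]
ft_force: [-0.9, -0.5, -6.0]
grip_width: 0.0538
grip_force: 35.0
t 5.23 pos [0.5532 0.0006 0.3086] xyaw 96.86 F [-0.9 -0.5 -6. ] w 0.0538 g 35.0 q6 -0.32 shift cm [ 7.47  0.12 10.87]
```

View pics/w2.png

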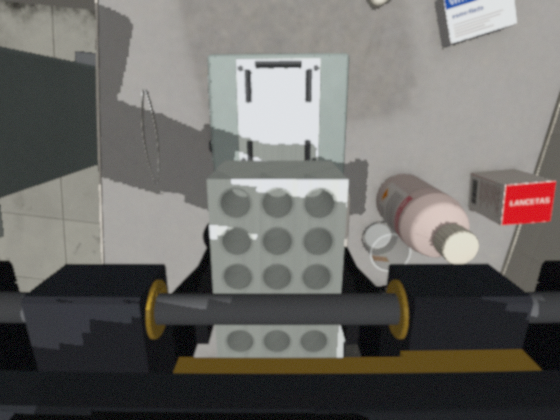

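The view shows the nest guides at px (278,64) for the end, (248,85)/(309,85) for the upper pair and (250,148)/(305,150) for the lower pair. The block is held below them. Next I'll measure both in the same camera.

Run:
```python
from h import *
d=np.load('w2.npz'); W=d['W']; g=d['color'].max(2); z=W[...,2]
v,u=np.mgrid[:420,:560]
reg=(u>205)&(u<352)&(v>50)&(v<160)
print('z hist',np.unique((z[reg]*1000).round(0),return_counts=True))
dk=reg&(g<90)&(u>232)&(u<325)
n,l,s,cen=cv2.connectedComponentsWithStats(dk.astype(np.uint8))
for i in range(1,n):
    if s[i,4]>15:
        p=W[l==i]; r=cv2.minAreaRect((p[:,:2]*1000).astype(np.float32)); print(cen[i].round(0),s[i,4],'c',np.round(r[0],1),np.round(r[1],1),round(r[2],1),'z',np.nanmedian(p[:,2]).round(4))
# deck
m=reg&(z>.03)&(z<.075); r=cv2.minAreaRect((W[m][:,:2]*1000).astype(np.float32)); print('deck',r)
# block top
o=robot.get_obs(); r=R.from_quat(o['tool_rot'])
T=r.inv().apply((W.reshape(-1,3)-o['position'])).reshape(W.shape)
b=(u>205)&(u<350)&(v>185)&(v<295)&(T[...,2]>-.03)&(T[...,2]<0)
print('block top tool z',np.nanmedian(T[b][:,2]), np.nanpercentile(T[b][:,:2],[0.5,50,99.5],axis=0))
rr=cv2.minAreaRect((T[b][:,:2]*1000).astype(np.float32)); print(rr)
A=np.c_[T[b][:,:2],np.ones(b.sum())]; print('tilt',np.linalg.lstsq(A,T[b][:,2],rcond=None)[0])
e=(u>205)&(u<350)&(v>155)&(v<195)&(T[...,2]>-.022)&(T[...,2]<.04)
print('end face x',np.nanpercentile(T[e][:,0],[5,50,95]),'y',np.nanpercentile(T[e][:,1],[1,99]), 'zmax',np.nanpercentile(T[e][:,2],[1,99]))
```

```text
z hist (array([-2., -1.,  0.,  1.,  2.,  3.,  4., 30., 31., 32., 33., 34., 35.,
       36., 37., 38., 39., 40., 45., 46., 47., 48., 49., 50., 51., 52.,
       53., 54., 55., 56., 57., 58., 59., 60., 61., 62., 63., 64., 65.,
       66., 67., nan]), array([   2,   46,  256,  476,  264,   39,    1,    1,    3,    3,    5,
          9,   11,   15,   40,   61,   34,    7,    2,   12,   42,   94,
        373, 1621, 2691, 1234,  408, 1849, 3348, 1631,  247,   60,   50,
         44,   79,  109,  137,  228,  229,   76,    9,   68]))
[279.  65.] 141 c [538.9 119.4] [44.7  2.9] 7.0 z 0.0628
[248.  85.] 77 c [509.5  94.5] [ 2.1 29.7] 5.8 z 0.0637
[308.  85.] 58 c [573.  102.5] [ 1.9 28.6] 10.1 z 0.0633
[250. 149.] 65 c [518.9  26.2] [ 3.  20.2] 11.8 z 0.0633
[307. 151.] 86 c [582.5  33.3] [ 4.5 19.4] 8.3 z 0.064
deck ((541.55517578125, 75.69427490234375), (166.40345764160156, 119.71646881103516), 7.367695331573486)
block top tool z -0.016553402199835327 [[ 0.00302755 -0.03024955]
 [ 0.02242171 -0.00025796]
 [ 0.0489474   0.03032323]]
((25.752063751220703, 0.042186737060546875), (47.47475051879883, 66.11408233642578), 0.46601739525794983)
tilt [-0.06040707  0.00173046 -0.01294558]
end face x [0.03936865 0.05165424 0.0520192 ] y [-0.02676522  0.02615898] zmax [-0.01824622  0.02833237]
```

Run:
```python
from h import *
d=np.load('w2.npz'); W=d['W']
c=dict(view=d['view'],K=d['K'],k1=float(d['k1']))
v,u=np.mgrid[:420,:560]
o=robot.get_obs(); r=R.from_quat(o['tool_rot'])
T=r.inv().apply((W.reshape(-1,3)-o['position'])).reshape(W.shape)
b=(u>208)&(u<348)&(v>178)&(v<290)&(abs(T[...,2]+.017)<.006); P=T[b]
for k in range(15):
    A=np.c_[P[:,:2],np.ones(len(P))]; s=np.linalg.lstsq(A,P[:,2],rcond=None)[0]; e=P[:,2]-A@s; P=P[abs(e)<max(.0008,1.5*e.std())]
print('top fit',s,len(P)); h=P[abs(P[:,1])<.027]; print(P[:,0].max(),P[:,1].min(),P[:,1].max())
e=(u>208)&(u<348)&(v>160)&(v<185)&(T[...,0]>.046)&(T[...,2]>-.012)&(T[...,2]<.028);P=T[e]
print('end',len(P),np.linalg.lstsq(np.c_[P[:,1:],np.ones(len(P))],P[:,0],rcond=None)[0])
def fr(cx,cy,yaw):
    a=np.radians(yaw);X=np.array([np.cos(a),np.sin(a)]);Y=np.array([-X[1],X[0]])
    return lambda L:np.array([[*(np.array([cx,cy])+X*x/1000+Y*(y-45)/1000),zz/1000] for x,y,zz in L])
f=fr(.545,.0728,7.1)
img=cv2.resize(d['color'],None,fx=5,fy=5,interpolation=cv2.INTER_CUBIC)
def pl(L,col):
    q=proj(c,f(L)); q=((q+.5)*5-.5); cv2.polylines(img,[np.int32(q)],True,col,1,cv2.LINE_AA)
pl([(-29.5,90,54),(29.5,90,54),(29.5,0,54),(-29.5,0,54)],(0,0,255))
pl([(-33,93.5,64.5),(33,93.5,64.5),(33,0,64.5),(-33,0,64.5)],(0,200,0))
pl([(-36.5,97,64.5),(36.5,97,64.5),(36.5,0,64.5),(-36.5,0,64.5)],(255,0,0))
cv2.imwrite('pics/ov.png',img[270:800,1020:1770])
```

```text
top fit [-0.00246112  0.00390274 -0.0168321 ] 7436
0.051822294361388736 -0.028830081201224714 0.02918619962699782
end 1867 [-0.00342092  0.00049868  0.05184718]
```

View pics/ov.png

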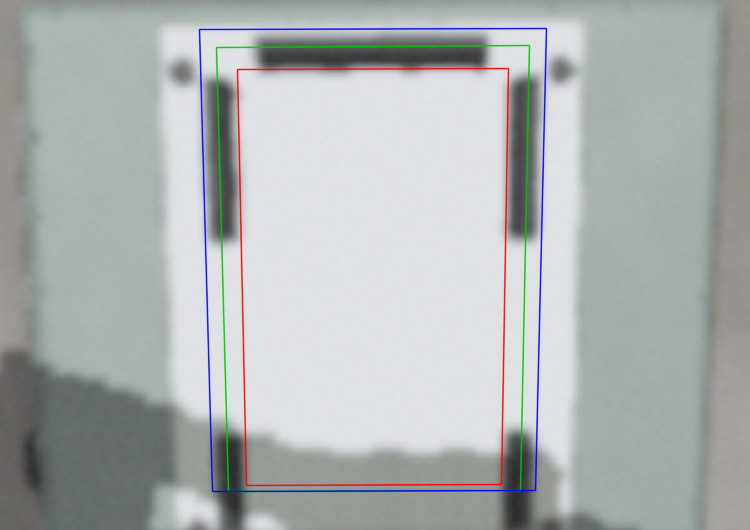

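The overlay fits: the dark guide inner edges (px 235/510, end at y 69) coincide with the red model line. The nest is at (0.545, 0.0725) with yaw 7.1°, and the block is level in the hand with its centre at tool x +9.85 mm.

```bash
python3 -m pendant '[{"jaw":0.4,"linear":[3.1,0.02,0],"twist":-0.2},{"jaw":0.4,"linear":[3.1,0.02,0],"twist":0},{"jaw":0.4,"linear":[0,0,3.0],"twist":0},{"jaw":0.4,"linear":[0,0,3.8],"twist":0},{"jaw":0.4,"linear":[0,0,3.8],"twist":0},{"jaw":0.4,"linear":[0,0,3.8],"twist":0},{"jaw":0.4,"linear":[0,0,3.8],"twist":0},{"jaw":0.4,"linear":[0,0,2.0],"twist":0},{"jaw":0.4,"linear":[0,0,0],"twist":0},{"jaw":0.4,"linear":[0,0,0],"twist":0},{"jaw":0.4,"linear":[0,0,0],"twist":0}]' 35
python3 -c "
from h import *
to([.5462,.0627,.0853])"
```

```text
time: 6.2
position: [0.5486, 0.0618, 0.1099]
tool_rot: [0.662, 0.75, 0.001, 0.001]
ft_force: [1.2, -0.7, -6.0]
grip_width: 0.0537
grip_force: 35.0
t 6.20 pos [0.5486 0.0618 0.1099] xyaw 97.16 F [ 1.2 -0.7 -6. ] w 0.0537 g 35.0 q6 -0.22 shift cm [ 0.12 -0.24  2.46]
```

```bash
python3 -m pendant '[{"jaw":0.4,"linear":[0.12,-0.22,0.6],"twist":0},{"jaw":0.4,"linear":[0,0,0],"twist":0},{"jaw":0.4,"linear":[0,0,0],"twist":0},{"jaw":0.4,"linear":[0,0,0],"twist":0}]' 35
python3 -c "
from h import *
to([.5462,.0627,.0853])"
```

```text
time: 6.53
position: [0.545, 0.0629, 0.1035]
tool_rot: [0.661, 0.75, 0.001, 0.001]
ft_force: [0.2, 0.3, -5.8]
grip_width: 0.0542
grip_force: 35.0
t 6.53 pos [0.545  0.0629 0.1035] xyaw 97.20 F [ 0.2  0.3 -5.8] w 0.0542 g 35.0 q6 -0.21 shift cm [-0.04  0.12  1.82]
```

```bash
for i in 1 2; do python3 -m pendant '[{"jaw":0.4,"linear":[0,0,0],"twist":0},{"jaw":0.4,"linear":[0,0,0],"twist":0},{"jaw":0.4,"linear":[0,0,0],"twist":0},{"jaw":0.4,"linear":[0,0,0],"twist":0}]' 35 >/dev/null
python3 -c "
from h import *
to([.5462,.0627,.0853])"; done
```

```text
t 6.87 pos [0.5446 0.0629 0.1026] xyaw 97.20 F [ 0.   0.1 -6.4] w 0.0538 g 35.0 q6 -0.21 shift cm [-0.04  0.15  1.73]
t 7.20 pos [0.5445 0.0629 0.1025] xyaw 97.20 F [-0.3 -0.2 -6.1] w 0.0536 g 35.0 q6 -0.21 shift cm [-0.04  0.16  1.72]
```

```bash
python3 -m pendant '[{"jaw":0.4,"linear":[-0.04,0.16,0],"twist":0},{"jaw":0.4,"linear":[0,0,0.3],"twist":0},{"jaw":0.4,"linear":[0,0,0.2],"twist":0},{"jaw":0.4,"linear":[0,0,0.2],"twist":0},{"jaw":0.4,"linear":[0,0,0],"twist":0},{"jaw":0.4,"linear":[0,0,0],"twist":0},{"jaw":0.4,"linear":[0,0,0],"twist":0},{"jaw":0.4,"linear":[0,0,0],"twist":0},{"jaw":0.4,"linear":[0,0,0],"twist":0}]' 35 >/dev/null
python3 -c "
from h import *
to([.5462,.0627,.0853])"
```

```text
t 7.95 pos [0.5463 0.0627 0.0956] xyaw 97.20 F [ 0.6 -1.  -5.8] w 0.0536 g 35.0 q6 -0.21 shift cm [ 0.   -0.01  1.03]
```

```bash
python3 -m pendant '[{"jaw":0.4,"linear":[0,0,0.2],"twist":0},{"jaw":0.4,"linear":[0,0,0.2],"twist":0},{"jaw":0.4,"linear":[0,0,0.2],"twist":0},{"jaw":0.4,"linear":[0,0,0.2],"twist":0},{"jaw":0.4,"linear":[0,0,0.1],"twist":0},{"jaw":0.4,"linear":[0,0,0],"twist":0},{"jaw":0.4,"linear":[0,0,0],"twist":0},{"jaw":0.4,"linear":[0,0,0],"twist":0},{"jaw":0.4,"linear":[0,0,0],"twist":0}]' 35 >/dev/null
python3 -c "
from h import *
to([.5462,.0627,.0853])"
```

```text
t 8.70 pos [0.5463 0.0627 0.0866] xyaw 97.20 F [ 0.1  0.1 -6.4] w 0.0538 g 35.0 q6 -0.21 shift cm [ 0.   -0.01  0.13]
```

```bash
python3 -m pendant '[{"jaw":0.4,"linear":[0,0,0.1],"twist":0},{"jaw":0.4,"linear":[0,0,0.05],"twist":0},{"jaw":0.4,"linear":[0,0,0],"twist":0},{"jaw":0.4,"linear":[0,0,0],"twist":0},{"jaw":0.4,"linear":[0,0,0],"twist":0}]' 35 >/dev/null
python3 -c "
from h import *
to([.5462,.0627,.0853])"
python3 -m pendant '[{"jaw":0.75,"linear":[0,0,0],"twist":0},{"jaw":0.85,"linear":[0,0,0],"twist":0},{"jaw":0.85,"linear":[0,0,0],"twist":0},{"jaw":0.85,"linear":[0,0,0],"twist":0},{"jaw":0.85,"linear":[0,0,-1],"twist":0},{"jaw":0.85,"linear":[0,0,-3],"twist":0},{"jaw":0.85,"linear":[0,0,-4],"twist":0},{"jaw":0.85,"linear":[0,0,-4],"twist":0},{"jaw":0.85,"linear":[0,0,-4],"twist":0},{"jaw":0.85,"linear":[0,0,-4],"twist":0},{"jaw":0.85,"linear":[0,0,0],"twist":0},{"jaw":0.85,"linear":[0,0,0],"twist":0}]'
python3 - <<'E'
from h import *
f_c=(.545,.0725);a=np.radians(7.1);X=np.array([np.cos(a),np.sin(a)]);Y=np.array([-X[1],X[0]])
gate=np.array(f_c)-121/1000*Y; print('gate',gate,'load ball',gate+Y*.012+X*-.05625,'z',.039+.13*np.cos(.4475))
to([0.5,0,.3])
c=grab('top'); W=cloud(c); z=W[...,2]
m=(z>.095)&(z<.108)&(np.hypot(W[...,0]-.545,W[...,1]-.0725)<.06)
p=(W[m][:,:2]*1000).astype(np.float32); print('block top',m.sum(),cv2.minAreaRect(p))
m=(z>.14)&(z<.18)&(np.hypot(W[...,0]-.505,W[...,1]+.04)<.025);print('ball',m.sum(),W[m].mean(0),W[m].max(0))
cv2.imwrite('pics/t2.png',cv2.resize(c['color'][140:290,210:450],None,fx=3.3,fy=3.3))
E
```

```text
t 9.12 pos [0.5464 0.0627 0.0854] xyaw 97.20 F [-0.4 -0.1 -2.9] w 0.0537 g 35.0 q6 -0.21 shift cm [ 0.   -0.02  0.01]
time: 10.12
position: [0.5477, 0.0627, 0.2889]
tool_rot: [0.661, 0.75, 0.002, 0.003]
ft_force: [0.2, -0.2, -1.1]
grip_width: 0.0742
grip_force: 0.0
gate [ 0.55995578 -0.04757216] load ball [ 0.50265389 -0.04261676] z 0.15619912115073545
t 10.12 pos [0.5477 0.0627 0.2889] xyaw 97.21 F [ 0.2 -0.2 -1.1] w 0.0742 g 0.0 q6 -0.21 shift cm [-5.62 -5.51 -1.14]
block top 10 ((541.8011474609375, 112.5964126586914), (18.544614791870117, 7.639646053314209), 3.1980581283569336)
ball 156 [ 0.50433408 -0.03986824  0.16942822] [ 0.5216544  -0.02476777  0.17988135]
```

View pics/t2.png

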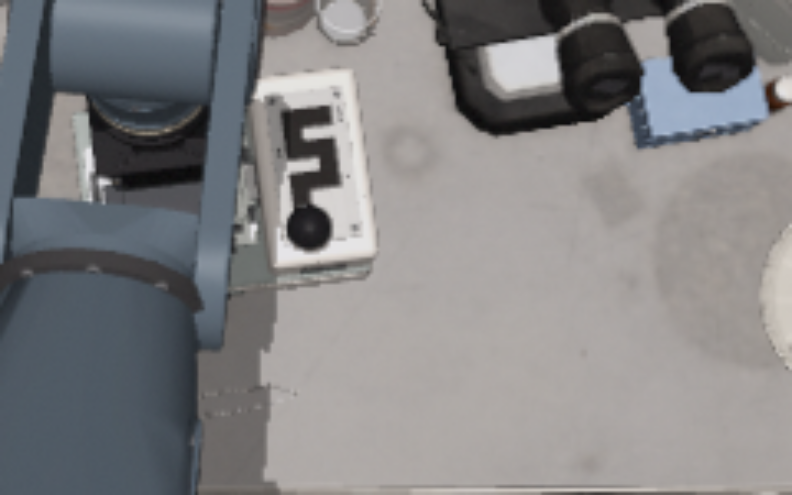

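The block is released and the lever is still at the load end, ball at crop px (308,228). I'll move over the ball, check the block from there, then turn the gripper.

```bash
python3 -m pendant '[{"jaw":0.85,"linear":[-3.3,-1.93,0],"twist":0},{"jaw":0.85,"linear":[-3.3,-1.93,0],"twist":0},{"jaw":0.85,"linear":[-3.3,-1.93,0],"twist":0},{"jaw":0.85,"linear":[0,0,0],"twist":0},{"jaw":0.85,"linear":[0,0,0],"twist":0},{"jaw":0.85,"linear":[0,0,0],"twist":0}]'
python3 - <<'E'
from h import *
to([.5027,-.0426,.154])
c=grab('wrist'); W=cloud(c); z=W[...,2]
m=(z>.096)&(z<.108)&(np.hypot(W[...,0]-.545,W[...,1]-.0725)<.065)
p=W[m]; print('block top',m.sum(),cv2.minAreaRect((p[:,:2]*1000).astype(np.float32)))
for k in range(10):
    A=np.c_[p[:,:2],np.ones(len(p))]; s=np.linalg.lstsq(A,p[:,2],rcond=None)[0]; e=p[:,2]-A@s; p=p[abs(e)<max(.0008,1.5*e.std())]
print(s, s@[.545,.0725,1])
cv2.imwrite('pics/w3.png',c['color'])
E
```

```text
time: 10.67
position: [0.5005, -0.0425, 0.2838]
tool_rot: [0.662, 0.75, -0.0, -0.002]
ft_force: [-0.3, 1.4, 0.3]
grip_width: 0.0741
grip_force: 0.0
t 10.67 pos [ 0.5005 -0.0425  0.2838] xyaw 97.14 F [-0.3  1.4  0.3] w 0.0741 g 0.0 q6 -0.43 shift cm [-0.06  0.25 12.98]
block top 4339 ((544.945556640625, 72.38259887695312), (54.710269927978516, 84.97422790527344), 6.976123332977295)
[-0.0021698  -0.00177289  0.10411461] 0.10280353178485938
```

View pics/w3.png

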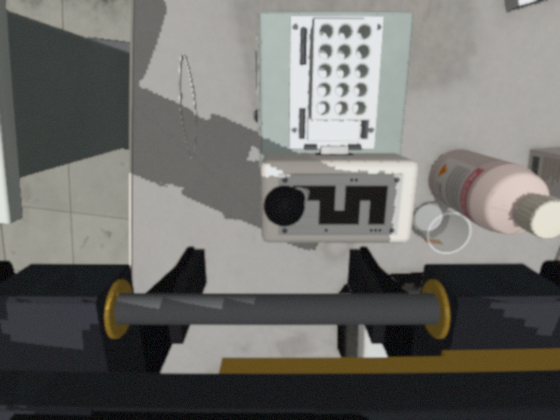

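```bash
python3 -m pendant '[{"jaw":0.85,"linear":[0,0,0],"twist":6.93},{"jaw":0.85,"linear":[0,0,0],"twist":6.93},{"jaw":0.85,"linear":[0,0,0],"twist":6.93},{"jaw":0.85,"linear":[0,0,0],"twist":6.93},{"jaw":0.85,"linear":[0,0,0],"twist":6.93},{"jaw":0.85,"linear":[0,0,0],"twist":6.93},{"jaw":0.85,"linear":[0,0,0],"twist":6.93},{"jaw":0.85,"linear":[0,0,0],"twist":6.93},{"jaw":0.85,"linear":[0,0,0],"twist":6.93},{"jaw":0.85,"linear":[0,0,0],"twist":6.93},{"jaw":0.85,"linear":[0,0,0],"twist":6.93},{"jaw":0.85,"linear":[0,0,0],"twist":6.93}]' >/dev/null
python3 -m pendant '[{"jaw":0.85,"linear":[0,0,0],"twist":6.93},{"jaw":0.85,"linear":[0,0,0],"twist":0},{"jaw":0.85,"linear":[0,0,0],"twist":0},{"jaw":0.85,"linear":[0,0,0],"twist":0},{"jaw":0.85,"linear":[0,0,0],"twist":0},{"jaw":0.85,"linear":[0,0,0],"twist":0}]'
python3 -c "
from h import *
to([.5027,-.0426,.154])"
```

```text
time: 12.22
position: [0.5012, -0.0425, 0.285]
tool_rot: [0.998, 0.063, -0.0, -0.0]
ft_force: [-0.3, 0.2, 0.5]
grip_width: 0.0738
grip_force: 0.0
t 12.22 pos [ 0.5012 -0.0425  0.285 ] xyaw 7.20 F [-0.3  0.2  0.5] w 0.0738 g 0.0 q6 1.14 shift cm [ 0.15  0.03 13.1 ]
```

The block is seated flat at (0.5449, 0.0724); the view shows it between its guides with the foot at the tongue (px (335,150)). Descending on the ball.

```bash
python3 -m pendant '[{"jaw":0.85,"linear":[0.15,0.03,3],"twist":0.1},{"jaw":0.85,"linear":[0,0,4],"twist":0},{"jaw":0.85,"linear":[0,0,4],"twist":0},{"jaw":0.85,"linear":[0,0,2],"twist":0},{"jaw":0.85,"linear":[0,0,0],"twist":0},{"jaw":0.85,"linear":[0,0,0],"twist":0},{"jaw":0.85,"linear":[0,0,0],"twist":0},{"jaw":0.85,"linear":[0,0,0],"twist":0}]' 10 >/dev/null
python3 -c "
from h import *
to([.5027,-.0426,.154])"
python3 -m pendant '[{"jaw":0.3,"linear":[0,0,0],"twist":0},{"jaw":0.3,"linear":[0,0,0],"twist":0},{"jaw":0.3,"linear":[0,0,0],"twist":0},{"jaw":0.3,"linear":[0,0,0],"twist":0},{"jaw":0.3,"linear":[0,0,0],"twist":0},{"jaw":0.3,"linear":[0,0,0],"twist":0},{"jaw":0.3,"linear":[0,0,0],"twist":0},{"jaw":0.3,"linear":[0,0,0],"twist":0}]' 12
python3 -c "
from h import *
to([.5027,-.0426,.154])"
```

```text
t 12.88 pos [ 0.5043 -0.0433  0.1569] xyaw 7.02 F [-1.  -1.6  0.3] w 0.0742 g 0.0 q6 1.14 shift cm [-0.15 -0.09  0.29]
time: 13.55
position: [0.5026, -0.0426, 0.155]
tool_rot: [0.998, 0.061, -0.0, -0.0]
ft_force: [0.5, 1.4, 1.2]
grip_width: 0.0329
grip_force: 12.0
t 13.55 pos [ 0.5026 -0.0426  0.155 ] xyaw 6.99 F [0.5 1.4 1.2] w 0.0329 g 12.0 q6 1.14 shift cm [ 0.01 -0.    0.1 ]
```

```bash
python3 -m pendant '[{"jaw":0.3,"linear":[0.6,0,-0.26],"twist":0},{"jaw":0.3,"linear":[0.6,0,-0.24],"twist":0},{"jaw":0.3,"linear":[0.62,0,-0.2],"twist":0},{"jaw":0.3,"linear":[0.62,0,-0.18],"twist":0},{"jaw":0.3,"linear":[0.57,0,-0.13],"twist":0},{"jaw":0.3,"linear":[0.57,0,-0.11],"twist":0},{"jaw":0.3,"linear":[0,0,0],"twist":0},{"jaw":0.3,"linear":[0,0,0],"twist":0},{"jaw":0.3,"linear":[0,0,0],"twist":0},{"jaw":0.3,"linear":[0,0,0],"twist":0},{"jaw":0.3,"linear":[0,0,0],"twist":0}]' 15 >/dev/null
cat >> h.py <<'E'
def sh():
    o=robot.get_obs(); a=np.radians(7.1); p=o['position'][:2]-[.545,.0725]; C,S=np.cos(a),np.sin(a); F=o['ft_force']
    print('t %.2f shaker x %.1f y %.1f z %.1f'%(o['time'],1e3*(C*p[0]+S*p[1]),1e3*(-S*p[0]+C*p[1])+45,1e3*o['position'][2]+2),'Fx %.1f Fy %.1f Fz %.1f'%(C*F[0]+S*F[1],-S*F[0]+C*F[1],F[2]),'w %.4f g %.1f'%(o['grip_width'],o['grip_force']))
E
python3 -c "
from h import *
sh()"
```

```text
t 14.47 shaker x -20.4 y -64.3 z 167.9 Fx 2.7 Fy 1.9 Fz -10.1 w 0.0332 g 15.0
```

```bash
python3 -m pendant '[{"jaw":0.3,"linear":[0,0.6,0.05],"twist":0},{"jaw":0.3,"linear":[0,0.6,0],"twist":0},{"jaw":0.3,"linear":[0,0.6,0],"twist":0},{"jaw":0.3,"linear":[0,0.55,0],"twist":0},{"jaw":0.3,"linear":[0,0,0],"twist":0},{"jaw":0.3,"linear":[0,0,0],"twist":0},{"jaw":0.3,"linear":[0,0,0],"twist":0},{"jaw":0.3,"linear":[0,0,0],"twist":0},{"jaw":0.3,"linear":[0,0,0],"twist":0},{"jaw":0.3,"linear":[0,0,0],"twist":0},{"jaw":0.3,"linear":[0,0,0],"twist":0},{"jaw":0.3,"linear":[0,0,0],"twist":0}]' 15 >/dev/null
python3 -c "
from h import *
sh()"
```

```text
t 15.47 shaker x -20.5 y -87.8 z 167.9 Fx -0.4 Fy -1.8 Fz -5.6 w 0.0328 g 15.0
```

```bash
python3 -m pendant '[{"jaw":0.3,"linear":[0,0,0],"twist":0},{"jaw":0.3,"linear":[0,0,0],"twist":0},{"jaw":0.3,"linear":[0.69,0,-0.09],"twist":0},{"jaw":0.3,"linear":[0.69,0,-0.05],"twist":0},{"jaw":0.3,"linear":[0.69,0,-0.02],"twist":0},{"jaw":0.3,"linear":[0.69,0,0.02],"twist":0},{"jaw":0.3,"linear":[0.69,0,0.06],"twist":0},{"jaw":0.3,"linear":[0.69,0,0.09],"twist":0},{"jaw":0.3,"linear":[0,0,0],"twist":0},{"jaw":0.3,"linear":[0,0,0],"twist":0},{"jaw":0.3,"linear":[0,0,0],"twist":0},{"jaw":0.3,"linear":[0,0,0],"twist":0}]' 15 >/dev/null
python3 -c "
from h import *
sh()"
```

```text
t 16.47 shaker x 21.1 y -87.6 z 167.6 Fx 0.4 Fy 1.8 Fz -5.5 w 0.0330 g 15.0
```

```bash
python3 -m pendant '[{"jaw":0.3,"linear":[0,-0.6,0],"twist":0},{"jaw":0.3,"linear":[0,-0.6,0],"twist":0},{"jaw":0.3,"linear":[0,-0.6,0],"twist":0},{"jaw":0.3,"linear":[0,-0.55,0],"twist":0},{"jaw":0.3,"linear":[0,0,0],"twist":0},{"jaw":0.3,"linear":[0,0,0],"twist":0},{"jaw":0.3,"linear":[0,0,0],"twist":0},{"jaw":0.3,"linear":[0,0,0],"twist":0},{"jaw":0.3,"linear":[0,0,0],"twist":0},{"jaw":0.3,"linear":[0,0,0],"twist":0},{"jaw":0.3,"linear":[0,0,0],"twist":0},{"jaw":0.3,"linear":[0,0,0],"twist":0}]' 15 >/dev/null
python3 -c "
from h import *
sh()"
```

```text
t 17.47 shaker x 20.8 y -64.4 z 167.7 Fx -1.3 Fy 1.3 Fz -4.5 w 0.0329 g 15.0
```

```bash
python3 -m pendant '[{"jaw":0.3,"linear":[0,0,0],"twist":0},{"jaw":0.3,"linear":[0,0,0],"twist":0},{"jaw":0.3,"linear":[0.59,0,0.11],"twist":0},{"jaw":0.3,"linear":[0.59,0,0.14],"twist":0},{"jaw":0.3,"linear":[0.59,0,0.17],"twist":0},{"jaw":0.3,"linear":[0.59,0,0.2],"twist":0},{"jaw":0.3,"linear":[0.59,0,0.23],"twist":0},{"jaw":0.3,"linear":[0.57,0,0.26],"twist":0},{"jaw":0.3,"linear":[0,0,0],"twist":0},{"jaw":0.3,"linear":[0,0,0],"twist":0},{"jaw":0.3,"linear":[0,0,0],"twist":0},{"jaw":0.3,"linear":[0,0,0],"twist":0}]' 15 >/dev/null
python3 -c "
from h import *
sh()"
```

```text
t 18.47 shaker x 56.5 y -64.5 z 156.6 Fx -0.1 Fy 1.7 Fz -4.3 w 0.0331 g 15.0
```

Now right into the third notch, release, and rise.

```bash
python3 -m pendant '[{"jaw":0.3,"linear":[0,0.6,0],"twist":0},{"jaw":0.3,"linear":[0,0.6,0],"twist":0},{"jaw":0.3,"linear":[0,0.6,0],"twist":0},{"jaw":0.3,"linear":[0,0.55,0],"twist":0},{"jaw":0.3,"linear":[0,0,0],"twist":0},{"jaw":0.3,"linear":[0,0,0],"twist":0},{"jaw":0.3,"linear":[0,0,0],"twist":0},{"jaw":0.3,"linear":[0,0,0],"twist":0},{"jaw":0.3,"linear":[0,0,0],"twist":0},{"jaw":0.3,"linear":[0,0,0],"twist":0}]' 15 >/dev/null
python3 -c "
from h import *
sh()"
python3 -m pendant '[{"jaw":0.85,"linear":[0,0,0],"twist":0},{"jaw":0.85,"linear":[0,0,0],"twist":0},{"jaw":0.85,"linear":[0,0,0],"twist":0},{"jaw":0.85,"linear":[0,0,0],"twist":0},{"jaw":0.85,"linear":[0,0,0],"twist":0},{"jaw":0.85,"linear":[0,0,-1],"twist":0},{"jaw":0.85,"linear":[0,0,-3],"twist":0},{"jaw":0.85,"linear":[0,0,-4],"twist":0},{"jaw":0.85,"linear":[0,0,-4],"twist":0},{"jaw":0.85,"linear":[-3,0,-3],"twist":0},{"jaw":0.85,"linear":[-4,0,0],"twist":0},{"jaw":0.85,"linear":[-4,0,0],"twist":0}]' >/dev/null
python3 -m pendant '[{"jaw":0.85,"linear":[-4,0,0],"twist":0},{"jaw":0.85,"linear":[0,0,0],"twist":0},{"jaw":0.85,"linear":[0,0,0],"twist":0},{"jaw":0.85,"linear":[0,0,0],"twist":0},{"jaw":0.85,"linear":[0,0,0],"twist":0},{"jaw":0.85,"linear":[0,0,0],"twist":0}]' >/dev/null
python3 - <<'E'
from h import *
sh()
c=grab('wrist'); W=cloud(c); z=W[...,2]; cv2.imwrite('pics/w4.png',c['color'])
a=np.radians(7.1); C,S=np.cos(a),np.sin(a); p=W[...,:2]-[.545,.0725]; X=1e3*(C*p[...,0]+S*p[...,1]); Y=1e3*(-S*p[...,0]+C*p[...,1])+45
m=(z>.145)&(z<.178)&(abs(X)<85)&(abs(Y+76)<45); print('ball',m.sum(),np.median(X[m]),np.median(Y[m]),z[m].max())
m=(z>.096)&(z<.108)&(abs(X)<40)&(abs(Y-45)<50); print('block',m.sum(),cv2.minAreaRect(np.c_[X[m],Y[m]].astype(np.float32)),np.median(z[m]))
E
```

```text
t 19.30 shaker x 56.3 y -88.3 z 156.7 Fx 0.2 Fy -1.2 Fz -2.4 w 0.0329 g 15.0
t 20.80 shaker x -91.7 y -88.2 z 306.4 Fx -0.5 Fy -0.7 Fz 0.1 w 0.0739 g 0.0
ball 1347 51.783692382639856 -89.35578676638167 0.17514513808661789
block 3852 ((0.04287147521972656, 44.73371887207031), (85.6678466796875, 53.74799728393555), 89.50041198730469) 0.10267068674140731
```

View pics/w4.png

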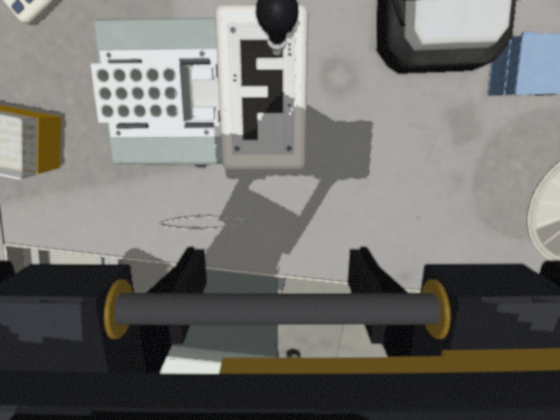

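The lever is in the third notch with the ball at px (277,12), top right. The tongue lies over the foot (px (203,90)), the block is seated, and the gripper is clear. Handing in.

```bash
python3 -c "
from rig import robot
print(robot.hand_in())"
```

```text
the job is handed in; nothing more can be done
None
```

The block is seated flat in the nest with its foot under the tongue, the lever was rested in notches 1 and 2 and left in the third, and the job is handed in at about 21 s; no verdict was returned.

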